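# Lock the bayonet lid on the brine strainer

## Task

Close the brine strainer for the night: take the steel lid off the wooden board, lower it into the strainer's mouth with its lugs through the entry slots, press it gently down against the sprung seal and turn it clockwise about a quarter turn until it comes to its stop and springs up into its locking notch. Do not force it, neither pressing nor against the stop: keep the load between lid and strainer under 30 N. Then let go of the lid and leave the cheese, the brush and the jar alone.

Things in the scene. Friction and masses are not known exactly. Their poses are not given: they have to be found in the camera images.
- lid_mid (a point): Loose steel lid, 0.25 kg, plug down on the board. Point on its axis half-way up its 80 mm; z up. Flange 92 mm across, its top 4 mm above the point, 6 mm thick. On it a black upright grip bar, 12 mm thick (y), 56 mm long (x), top 40 mm above the point: take it from above across its thickness, fingertips on or near the flange. Below the flange a plug 56 mm across, 38 mm high, chamfered foot.
- lid_lug (a point): Tip of one of the lid's two opposite lugs, under the flange, in line with the grip bar (along lid +x and -x): 41 mm from the axis, 29 mm below the lid's middle point. Each lug is 12 mm wide and 6 mm thick. The lid is the same after a half turn.
- pot_mouth (a point): Strainer pot fixed to the bench. Point on its axis 94 mm above the bench, nominally in the top plane of its 114 mm wide steel collar; z up. The collar (with slots, seal, notches) is screwed up or down: its true height differs by up to 10 mm either way, is not measured, and must be felt. Bore 60 mm. Locked: lid x along pot x (either way round), lid middle 7 mm above the true collar top.
- pot_slot (a point): One of the two opposite entry slots in the collar for the lugs: point 40 mm from the axis, 80 degrees counter-clockwise (from above) from pot x, nominal collar top. Slots reach 46 mm from the axis, about 18 mm wide at the bore. The lid enters with its bar along the slots and locks after an 80 degree clockwise turn; walls stop it 4 to 6 degrees past that, and stop a wrong-way turn at once.
- pot_seal (a point): Sprung rubber disc in the bore, nominally 30 mm below the collar top; pushes up 3 N plus 1.2 N per mm. The plug meets it with the lid middle 10 mm above the true collar top; at 4 mm (hand pushes about 8 N) the lugs can turn under the collar, at 2 mm the flange bottoms. At the locked angle they rise 3 mm into notches with 4 to 6 degrees of play each way.
- lid: The same lid; origin at the centre of its plug's underside, 40 mm below its middle point, same axes.
- pot: The strainer pot (with its collar and seal); origin on its axis at the underside of its 120 mm square base plate, on the bench; same axes as its mouth point.
- board: Plain spruce board 160 x 140 x 20 mm, fixed, on which the lid stands at the start; origin at the centre of its underside.
- cheese: Bystander: a small cheese wheel 130 mm across, 55 mm high; origin at the centre of its underside.
- brush: Bystander: round white brush 92 mm across with an upright black knob, 92 mm high; origin at the centre of its underside.
- jar: Bystander: closed glass jar 64 mm across, 85 mm high; origin at the centre of its underside.
There are look-alikes about, which are no part of the job. Leave any blue or turquoise look-alike of the lid alone.

How it is judged:
By the outcome, as a careful person would: the job done as asked, in the order asked, and still so for the second after the job is handed in, with the robot touching nothing.
It also fails if it takes over 72 s, if anything falls off the work surface, if the arm or the gripper's body presses on something with over 40 N, if the wrist force passes 120 N, or if a joint passes its speed limit or range.

## Robot

A 7-joint arm with a two-finger parallel gripper is mounted at the origin on the work surface. World frame = base frame: x ahead of the robot, y to its left, z up, the work surface at z = 0. Lengths are in m, angles in rad, forces in N, time in s.
With the tool pointing down it reaches from about 0.4 to 0.875 m from the base axis. Payload 19.3 kg.
Tool frame: the origin (TCP) lies at the very end of the fingers, on their centre line; the grasp point (between the pads) lies bot.tcp_to_grasp behind it (bot.tcp_to_grasp is the distance from the TCP to the grasp point, in m); z points along the fingers, y is the direction in which the jaws open and shut (so a half turn about z gives the same grasp; the last joint's range is limited). The gripper opens to 85 mm and grips with 20 to 120 N. Pads are 22 mm wide; open, the fingers measure 114 mm over their backs; the gripper's body (76 mm by 85 mm) begins 54 mm behind the grasp point. The pads swing forward as they close: fully open they stand 13 mm farther back than shut.
Start: joints at [-1.311, 0.521, -0.036, 1.599, 0.021, 1.021, -0.113], TCP at [0.202, 0.591, 0.231] pointing down, gripper open.
Joint ranges: [-2.91, 2.91], [-0.3, 2.13], [-1.5, 1.42], [0.17, 2.43], [-1.26, 4.41], [0.16, 1.93], [-2.52, 2.52]. Speed limits (rad/s): [1.89, 1.89, 2.39, 2.39, 3.01, 3.01, 3.01].

## Interface

Orientations are given as [roll, pitch, yaw] about the fixed x, y, z axes, in that order (R = Rz(yaw) Ry(pitch) Rx(roll)).
In Python, from workcell import bot gives the robot as it stands.
- The arm moves only by the tool servo_tool, never from a script. Its argument "targets" is a list of rows, each a list of 2 entries, a list of its own where there are three numbers: the shift along the tool's x, y, z in units of 0.05 m (1.0 is 0.05 m), then the turn about the tool's z in units of 5 degrees (1.0 is 5 degrees). A call has 1 to 12 rows; each row shifts and turns the commanded pose from where the row before left it, along the tool's axes as they then stand; what a row does not reach is not made up. A row lasts 1/8 s, in which the tool goes at most 62.5 mm and 10.7 degrees, less where a joint would pass 70% of its speed; a pose out of reach is approached as far as the arm can. A call with a number of a shift or a turn outside -1 to 1 is refused whole. A call with a gripper value outside its range is refused whole. "gripper" is the opening, from -1 (shut) to 1 (fully open), so that 0 is half open, set as the call begins (left out, the last holds). The fingers move at their own pace and stop on an object; "newtons" is the grip in N (left out, the last holds). Time passes only in rows, so rows that do not move let the fingers close. It gives the time, the measured TCP pose, the force and the opening at its end, in the units of the state.
- bot.observe(): the state, without advancing time (a new reading comes with each control period).
- bot.grab_frame(name): name is "side" or "top"; returns the picture (480x640x3 uint8, blue, green, red); there is no depth.
- bot.get_calibration(name): a dict with "fx", "fy", "cx", "cy" (pixels), "pose" (4x4, takes a point from camera to world coordinates). Camera axes: x right, y up, looking along -z (the intrinsics and any distortion apply to the point x, -y, -z); pixel columns grow to the right and rows downward; lengths in m; the calibration is good to about 2 mm. A picture is of the moment at which its call begins. get_calibration takes no time and is no camera call.
- bot.job_done(): hands the job in, once; it reports no verdict.
The state is a dict: "clock": time; "qpos": joint angles; "qd": joint speeds; "joint_efforts": joint torques, N m; "position": TCP position; "tool_rot": TCP orientation; "force": force on the tool from outside, world axes, zero at the start; "moment": the same for the moment, N m; "grip_width": finger opening in m.
Only numpy, scipy, OpenCV 4.12 (cv2) and the standard library are available. Lean on these libraries where they do the work, as an engineer would, in place of code of your own. Each camera call takes 0.05 s, during which the arm holds its last target.

## Working session

There is one attempt and no reset: what is moved stays moved. The work goes in short steps, Python scripts to look and compute and a tool call to move; the robot and the scene stay as the last step left them, time stands still between calls to the robot, and variables do not carry over. Pictures are saved under pics/ and viewed, and the job is handed in when it is done.

Besides the shell and the picture viewer there is one more tool, called after "Emit:" by a JSON object that holds its "method" and its "body". servo_tool: Moves the arm, as the interface text tells. Its arguments: {"type":"object","properties":{"targets":{"type":"array","items":{"type":"array"}},"gripper":{"type":"number"},"newtons":{"type":"number"}},"required":["targets"]}

```bash
mkdir -p pics; ls; python3 - <<'E'
from workcell import bot
import cv2
print(bot.observe()); print(bot.tcp_to_grasp)
for n in("side","top"):
    cv2.imwrite(f"pics/{n}0.png",bot.grab_frame(n)); print(n,bot.get_calibration(n))
E
```

```text
pics
{'clock': 0.0, 'qpos': array([-1.31120655,  0.5220422 , -0.03633103,  1.59999284,  0.02116934,
        1.02112136, -0.11280529]), 'qd': array([ 2.81071457e-03,  1.32821278e-03, -6.62554154e-05,  1.61269664e-03,
       -2.74760344e-04,  2.06144678e-04,  5.50084830e-04]), 'joint_efforts': array([ 1.04256262e-03, -9.27120423e+01,  1.98006749e+00, -3.69912958e+01,
        1.76714215e-02,  8.51503573e-03, -3.80683321e-05]), 'position': array([0.20231699, 0.59098576, 0.23071356]), 'tool_rot': array([-3.14041391e+00,  5.70883901e-05,  2.81177449e+00]), 'force': array([-0.58960446, -0.22455811, -0.70354497]), 'moment': array([-0.02718891,  0.08755849,  0.01413733]), 'grip_width': 0.08541395889925436}
0.0187
side {'fx': 528.2062148356683, 'fy': 528.2062148356683, 'cx': 326.95070561484823, 'cy': 230.95628806308235, 'pose': array([[-0.98731971,  0.11180706, -0.11268975,  0.43022308],
       [-0.15702289, -0.58358558,  0.7967256 ,  0.72267114],
       [ 0.02331544,  0.80431776,  0.59374181,  0.67814256],
       [ 0.        ,  0.        ,  0.        ,  1.        ]])}
top {'fx': 438.4529115967418, 'fy': 438.4529115967418, 'cx': 318.8220903358131, 'cy': 250.75035901043344, 'pose': array([[ 0.01074725,  0.98825821, -0.1524146 ,  0.40217585],
       [-0.99974908,  0.0136155 ,  0.01778751, -0.03281953],
       [ 0.01965386,  0.15218519,  0.98815656,  0.95503487],
       [ 0.        ,  0.        ,  0.        ,  1.        ]])}
```

View pics/side0.png

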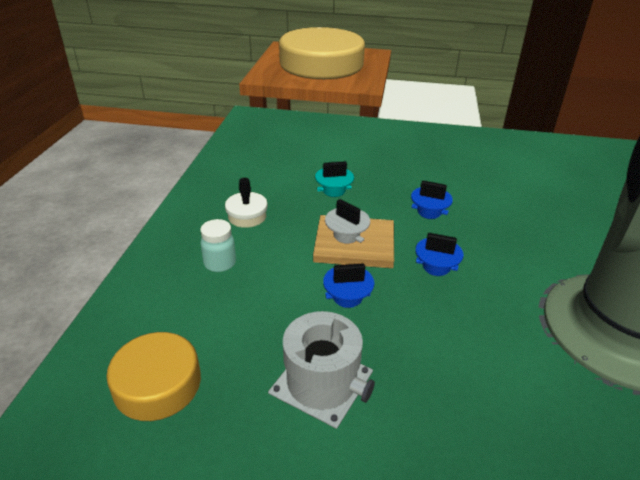

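View pics/top0.png

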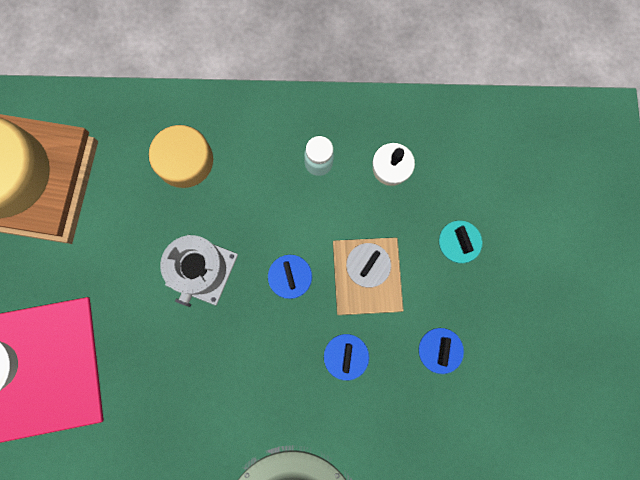

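```bash
cat > h.py <<'E'
import numpy as np, cv2
from workcell import bot
def ray(n,uv):
    c=bot.get_calibration(n);P=c["pose"]
    d=np.array([(uv[0]-c["cx"])/c["fx"],-(uv[1]-c["cy"])/c["fy"],-1.0])
    return P[:3,3],P[:3,:3]@d
def onz(n,uv,z):
    o,d=ray(n,uv);return o+d*(z-o[2])/d[2]
def proj(n,p):
    c=bot.get_calibration(n);P=c["pose"];q=P[:3,:3].T@(np.array(p)-P[:3,3])
    return np.array([c["cx"]+c["fx"]*q[0]/-q[2],c["cy"]+c["fy"]*-q[1]/-q[2]])
def tri(a,b):
    (o1,d1),(o2,d2)=a,b
    s=np.linalg.lstsq(np.c_[d1,-d2],o2-o1,rcond=None)[0]
    p,q=o1+s[0]*d1,o2+s[1]*d2
    return (p+q)/2,np.linalg.norm(p-q)
E
python3 - <<'E'
import cv2,numpy as np
t=cv2.imread('pics/top0.png');s=cv2.imread('pics/side0.png')
a=cv2.resize(t[225:315,150:250],(800,720)[:2] and (640,576),interpolation=cv2.INTER_CUBIC);cv2.imwrite('pics/tp.png',a)
a=cv2.resize(s[300:430,260:385],None,fx=4.5,fy=4.5,interpolation=cv2.INTER_CUBIC);cv2.imwrite('pics/sp.png',a)
A=cv2.resize(t[230:320,325:410],None,fx=6,fy=6,interpolation=cv2.INTER_CUBIC)
cv2.imwrite('pics/tl.png',A)
A=cv2.resize(s[190:275,305:405],None,fx=6,fy=6,interpolation=cv2.INTER_CUBIC)
cv2.imwrite('pics/sl.png',A)
E
```

```text
(no output)
```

View pics/tp.png

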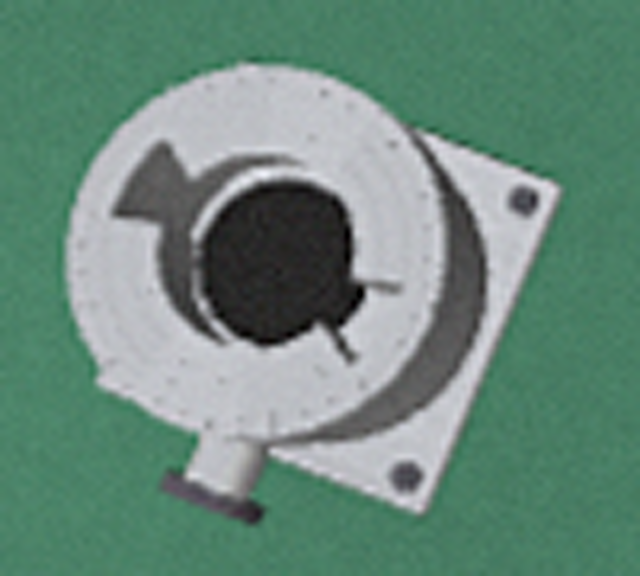

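View pics/sp.png

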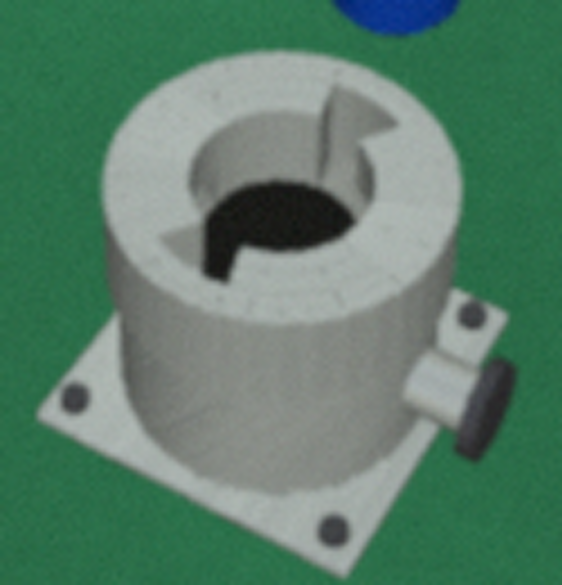

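View pics/tl.png

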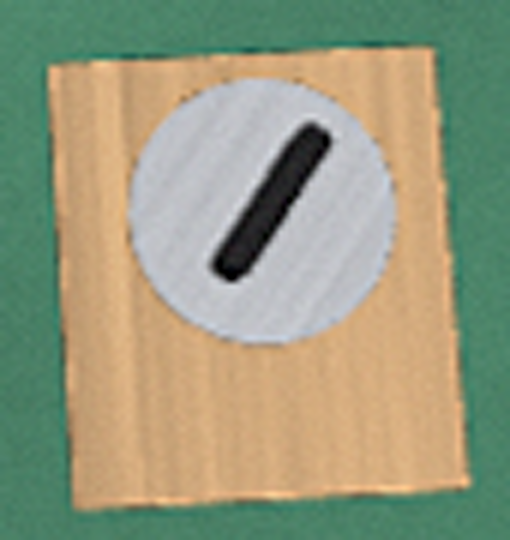

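View pics/sl.png

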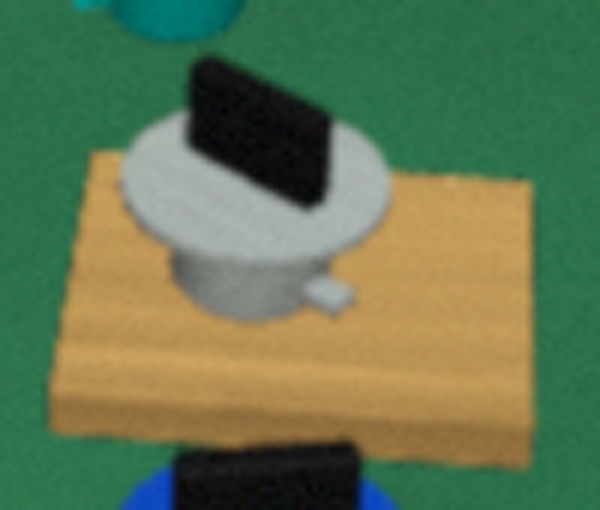

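```bash
cat > m.py <<'E'
from h import *
from scipy.ndimage import gaussian_filter, map_coordinates
t=cv2.imread('pics/top0.png');s=cv2.imread('pics/side0.png')
im={'top':t,'side':s}
def rim(n,C,R,z,ch,tol=6,verb=True):
    # edge search around projected circle, returns ellipse centre
    g=cv2.GaussianBlur(im[n],(3,3),0).astype(float)
    g=g if ch is None else g
    c=proj(n,[C[0],C[1],z]);pts=[]
    for a in np.radians(np.arange(0,360,4)):
        p=proj(n,[C[0]+R*np.cos(a),C[1]+R*np.sin(a),z]);u=(p-c);L=np.hypot(*u);u/=L
        r=np.arange(L-tol,L+tol,.25);q=c[:,None]+u[:,None]*r
        v=np.stack([map_coordinates(g[...,k],[q[1],q[0]],order=1) for k in range(3)])
        d=np.abs(np.gradient(v,axis=1)).sum(0);i=d.argmax();pts.append(q[:,i])
    pts=np.array(pts,np.float32)
    for _ in range(6):
        e=cv2.fitEllipseDirect(pts);(cx,cy),(w,h),an=e
        A=np.radians(an);d=(pts-[cx,cy])@np.array([[np.cos(A),-np.sin(A)],[np.sin(A),np.cos(A)]])
        res=np.abs(np.hypot(d[:,0]/(w/2),d[:,1]/(h/2))-1)*(w+h)/4
        k=res<max(.6,2*np.median(res))
        if k.all():break
        pts=pts[k]
    return e,pts,np.median(res)
def circ(n,pts,z):
    P=np.array([onz(n,p,z)[:2] for p in pts]);
    x=np.linalg.lstsq(np.c_[2*P,np.ones(len(P))],(P**2).sum(1),rcond=None)[0]
    return x[:2],np.sqrt(x[2]+x[:2]@x[:2])
if __name__=="__main__":
    C0=onz('top',(369,264.5),.064)
    for n in im:
        e,p,r=rim(n,C0,.046,.064,None,4);print('lid',n,circ(n,p,.064),len(p),r)
    C0=onz('top',(190,264.5),.094);print(C0)
    for n in im:
        e,p,r=rim(n,C0,.057,.094,None,7)
        for z in (.084,.089,.094,.099,.104):print('pot',n,z,circ(n,p,z),len(p),r)
    # bar top
    for n,roi in(('top',(340,240,390,300)),('side',(325,195,365,227))):
        x0,y0,x1,y1=roi;m=(im[n][y0:y1,x0:x1].max(2)<75).astype(np.uint8)
        cs,_=cv2.findContours(m,cv2.RETR_EXTERNAL,cv2.CHAIN_APPROX_NONE);c=max(cs,key=cv2.contourArea)+[x0,y0]
        print(n,cv2.minAreaRect(c),cv2.contourArea(c))
        if n=='top':
            (u,v),(w,h),a=cv2.minAreaRect(c)
            l=cv2.fitLine(c,cv2.DIST_L2,0,.01,.01).ravel();A=onz(n,(u-10*l[0],v-10*l[1]),.1);B=onz(n,(u+10*l[0],v+10*l[1]),.1)
            print('bar yaw',np.degrees(np.arctan2(*(B-A)[1::-1])),onz(n,(u,v),.1))
    f=lambda u,v:((u+.5)/6.4-.5+150,(v+.5)/6.4-.5+225)
    g=lambda u,v:((u+.5)/4.5-.5+260,(v+.5)/4.5-.5+300)
    for n,F,P in(('top',f,[(162,140),(112,215),(400,288),(353,358)]),('side',g,[(338,84),(398,123),(162,238),(228,281)])):
        for z in(.085,.094,.1):
            Q=np.array([onz(n,F(*p),z)[:2] for p in P]);a=Q[:2].mean(0);b=Q[2:].mean(0)
            print('slot',n,z,np.round(Q,4).tolist(),np.degrees(np.arctan2(*(a-b)[::-1])),(a+b)/2)
    Q=[onz('top',f(*p),0.006)[:2] for p in((562,187),(425,514))];d=Q[0]-Q[1];print('plate edge',np.degrees(np.arctan2(d[1],d[0])),np.hypot(*d))
E
python3 m.py
```

```text
lid top (array([ 0.51235335, -0.15074429]), np.float64(0.04545328630615432)) 66 0.10878929350930178
lid side (array([ 0.51274108, -0.14932651]), np.float64(0.046551251229972536)) 57 0.26511910000500877
[0.50413895 0.20472278 0.094     ]
pot top 0.084 (array([0.50519432, 0.20560112]), np.float64(0.06075357139395097)) 44 0.20700159319009764
pot top 0.089 (array([0.50460297, 0.20423252]), np.float64(0.060404827769725625)) 44 0.20700159319009764
pot top 0.094 (array([0.50401161, 0.20286391]), np.float64(0.06005608414550252)) 44 0.20700159319009764
pot top 0.099 (array([0.50342025, 0.20149531]), np.float64(0.05970734052128126)) 44 0.20700159319009764
pot top 0.104 (array([0.5028289, 0.2001267]), np.float64(0.05935859689705717)) 44 0.20700159319009764
pot side 0.084 (array([0.50725642, 0.19388228]), np.float64(0.058888763085357225)) 67 0.13017621807418064
pot side 0.089 (array([0.50660815, 0.1983323 ]), np.float64(0.058393185363399346)) 67 0.13017621807418064
pot side 0.094 (array([0.50595988, 0.20278231]), np.float64(0.057897607641446976)) 67 0.13017621807418064
pot side 0.099 (array([0.5
[... 606 characters left out ...]
lot top 0.094 [[0.5397, 0.2364], [0.5161, 0.2503], [0.4947, 0.161], [0.473, 0.1743]] 59.797788534736036 [0.50584748 0.20551158]
slot top 0.1 [[0.5387, 0.2345], [0.5153, 0.2483], [0.494, 0.1597], [0.4725, 0.1729]] 59.797788534735986 [0.50512506 0.2038508 ]
slot side 0.085 [[0.4953, 0.149], [0.4727, 0.1633], [0.5409, 0.2261], [0.5169, 0.2395]] -120.35574985287704 [0.50645133 0.19445891]
slot side 0.094 [[0.4943, 0.1577], [0.4721, 0.1718], [0.5392, 0.2337], [0.5156, 0.2468]] -120.3557498528771 [0.50529468 0.20247369]
slot side 0.1 [[0.4936, 0.1635], [0.4716, 0.1774], [0.5381, 0.2387], [0.5148, 0.2517]] -120.3557498528771 [0.50452359 0.20781688]
plate edge -20.414773929410657 0.11851735148771574
```

```bash
cat >> h.py <<'E'
def go(x,y,z,yaw=None):
    o=bot.observe();p=o["position"];r=o["tool_rot"][2]
    d=np.array([x,y,z])-p
    c,s=np.cos(r),np.sin(r)
    u=np.array([c*d[0]+s*d[1], s*d[0]-c*d[1], -d[2]])/.05
    print("t",o["clock"],"pos",p.round(4),"rpy",np.degrees(o["tool_rot"]).round(2),"F",o["force"].round(1),"M",o["moment"].round(2),"w",round(o["grip_width"],4))
    print("tool shift units",u.round(3),"turn units", None if yaw is None else round(((np.degrees(r)-yaw+180)%360-180)/5,3))
E
python3 - <<'E'
from m import *
for C in ((.5055,.2045),):
  for tol in(2,3,4):
    for n in im:
      e,p,r=rim(n,C,.057,.0965,None,tol);print(n,tol,circ(n,p,.0965),len(p),r)
      e,p,r=rim(n,C,.030,.0965,None,tol);print(n,'bore',circ(n,p,.0965),len(p),r)
go(.45,.3,.25); go(.512,-.15,.12,146.1)
E
```

```text
top 2 (array([0.5053797 , 0.20495939]), np.float64(0.057832390238963124)) 81 0.18311184445988457
top bore (array([0.50520943, 0.2051248 ]), np.float64(0.02965794148741039)) 53 0.1330514865795346
side 2 (array([0.50569861, 0.20522461]), np.float64(0.057785219303226616)) 87 0.12489363512190269
side bore (array([0.50586502, 0.2050148 ]), np.float64(0.0298015331378575)) 71 0.13411369555735783
top 3 (array([0.50533712, 0.20496632]), np.float64(0.057863472063386115)) 79 0.17019793269250494
top bore (array([0.50418188, 0.20516155]), np.float64(0.029059577605007398)) 45 0.1740045117842067
side 3 (array([0.50571012, 0.20523743]), np.float64(0.05779371994337405)) 88 0.13085265144503871
side bore (array([0.50587026, 0.20504029]), np.float64(0.029872663159217886)) 70 0.1391680544273104
top 4 (array([0.50525216, 0.20496831]), np.float64(0.057899253493989854)) 73 0.1584635262772451
top bore (array([0.50332335, 0.20477669]), np.float64(0.02852194882935128)) 44 0.17609472739539642
side 4 (array([0.50571012, 0.20523743]), np.float64(0.05779371994337405)) 88 0.13085265144503871Traceback (most recent call last):
  File "<stdin>", line 6, in <module>
  File "m.py", line 25, in circ
    P=np.array([onz(n,p,z)[:2] for p in pts]);
                ~~~^^^^^^^
  File "h.py", line 8, in onz
    o,d=ray(n,uv);return o+d*(z-o[2])/d[2]
        ~~~^^^^^^
  File "h.py", line 4, in ray
    c=bot.get_calibration(n);P=c["pose"]
ValueError: time passes only in moves, steps and waits
```

```bash
python3 - <<'E'
s=open('h.py').read()
s=s.replace('def ray','import functools\n@functools.lru_cache\ndef cal(n): return bot.get_calibration(n)\ndef ray',1).replace('c=bot.get_calibration(n)','c=cal(n)')
open('h.py','w').write(s)
E
python3 - <<'E'
from h import *
go(.46,.32,.25); go(.512,-.15,.12,146.1)
E
```

```text
t 0.1 pos [0.2023 0.591  0.2308] rpy [-179.94    0.    161.11] F [0.6 0.5 0.2] M [-0.01  0.    0.01] w 0.0852
tool shift units [-6.632 -3.46  -0.384] turn units None
t 0.1 pos [0.2023 0.591  0.2308] rpy [-179.94    0.    161.11] F [0.6 0.5 0.2] M [-0.01  0.    0.01] w 0.0852
tool shift units [-10.659 -12.016   2.216] turn units 3.001
```

Move to the waypoint first.

Emit:
{"method": "servo_tool", "body": {"targets": [[[-0.66,-0.35,-0.04],0],[[-0.66,-0.35,-0.04],0],[[-0.66,-0.35,-0.04],0],[[-0.66,-0.35,-0.04],0],[[-0.66,-0.35,-0.04],0],[[-0.66,-0.35,-0.04],0],[[-0.66,-0.35,-0.04],0],[[-0.66,-0.35,-0.04],0],[[-0.66,-0.35,-0.04],0],[[-0.66,-0.35,-0.04],0],[[0,0,0],0]], "gripper": 0.1, "newtons": 60}}

```text
clock: 1.48
position: [0.4598, 0.3164, 0.2512]
tool_rot: [-3.141, 0.001, 2.808]
force: [-0.1, 0.2, 0.3]
grip_width: 0.0472
```

```bash
python3 - <<'E'
from h import *
go(.512,-.15,.14,146.1);print(bot.observe()["qpos"].round(2))
E
```

```text
t 1.475 pos [0.4598 0.3164 0.2512] rpy [-1.7996e+02  5.0000e-02  1.6086e+02] F [-0.1  0.2  0.3] M [-0.03  0.01 -0.02] w 0.0472
tool shift units [-4.045 -8.47   2.225] turn units 2.953
[-0.74  0.39  0.05  1.76 -0.02  0.99  0.55]
```

Emit:
{"method": "servo_tool", "body": {"targets": [[[-0.4,-0.85,0],0],[[-0.4,-0.85,0],0],[[-0.4,-0.85,0],0],[[-0.4,-0.85,0],0],[[-0.4,-0.85,0],0],[[-0.41,-0.85,0.3],0],[[-0.41,-0.85,0.4],0],[[-0.41,-0.84,0.5],0],[[-0.41,-0.84,0.5],0],[[-0.41,-0.84,0.5],0],[[0,0,0],0.95],[[0,0,0],1.0]]}}

```text
clock: 2.98
position: [0.5121, -0.1473, 0.1407]
tool_rot: [-3.141, -0.001, 2.638]
force: [0.5, 0.6, 0.4]
grip_width: 0.0474
```

Emit:
{"method": "servo_tool", "body": {"targets": [[[0,0,0],1.0],[[0,0,0],0],[[0,0,0],0]]}}

```text
clock: 3.35
position: [0.5124, -0.1469, 0.1412]
tool_rot: [3.142, -0.0, 2.557]
force: [-0.5, -0.0, 0.1]
grip_width: 0.0468
```

```bash
python3 - <<'E'
from h import *
go(.512,-.15,.0675,146.1);print(bot.observe()["qpos"].round(2))
cv2.imwrite('pics/t1.png',bot.grab_frame('top'));s=bot.grab_frame('side');cv2.imwrite('pics/s1.png',s)
cv2.imwrite('pics/s1z.png',cv2.resize(s[110:300,230:480],None,fx=3,fy=3))
E
```

```text
t 3.35 pos [ 0.5124 -0.1469  0.1412] rpy [ 1.800e+02 -1.000e-02  1.465e+02] F [-0.5 -0.   0.1] M [ 0.03 -0.02  0.01] w 0.0468
tool shift units [-0.027 -0.056  1.475] turn units 0.081
[-0.01  0.51  0.24  1.93 -0.18  0.72  1.32]
```

View pics/s1z.png

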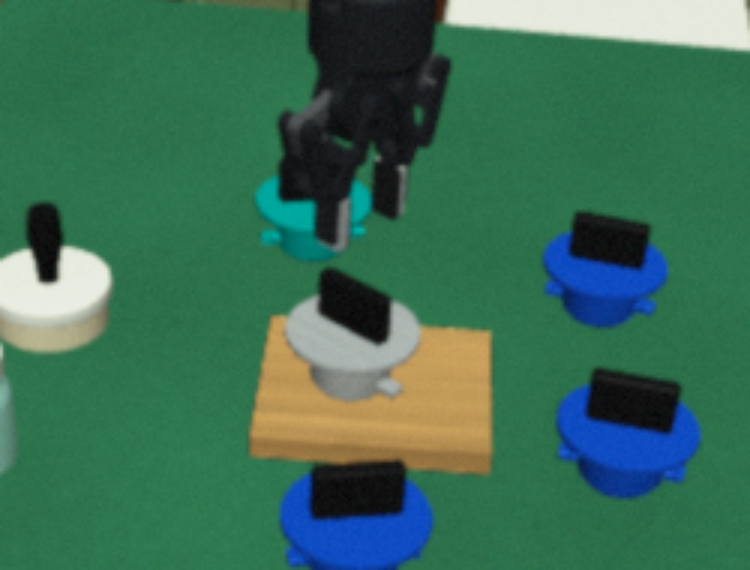

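The fingers hang in line with the black bar: crop tips are about (335,245) and (390,215), and the bar is at (355,305). Descending.

Emit:
{"method": "servo_tool", "body": {"targets": [[[-0.03,-0.06,0.2],0.08],[[0,0,0.3],0],[[0,0,0.3],0],[[0,0,0.3],0],[[0,0,0.2],0],[[0,0,0.13],0],[[0,0,0],0],[[0,0,0],0]]}}

```text
clock: 4.45
position: [0.5122, -0.1508, 0.0702]
tool_rot: [3.141, 0.001, 2.547]
force: [1.1, -0.3, 0.2]
grip_width: 0.0467
```

Emit:
{"method": "servo_tool", "body": {"targets": [[[0,0,0],0],[[0,0,0],0],[[0,0,0],0],[[0,0,0],0],[[0,0,0],0],[[0,0,0],0]], "gripper": -1, "newtons": 60}}

```text
clock: 5.2
position: [0.5121, -0.1507, 0.07]
tool_rot: [3.141, 0.0, 2.547]
force: [-0.5, 1.3, 5.6]
grip_width: 0.0111
```

```bash
python3 - <<'E'
from h import *
go(.512,-.15,.25,146.1)
s=bot.grab_frame('side');cv2.imwrite('pics/s2.png',s)
cv2.imwrite('pics/s2z.png',cv2.resize(s[110:300,230:480],None,fx=3,fy=3))
E
```

```text
t 5.2 pos [ 0.5121 -0.1507  0.07  ] rpy [1.7999e+02 1.0000e-02 1.4596e+02] F [-0.5  1.3  5.6] M [0.24 0.09 0.02] w 0.0111
tool shift units [ 0.01  0.01 -3.6 ] turn units -0.029
```

View pics/s2z.png

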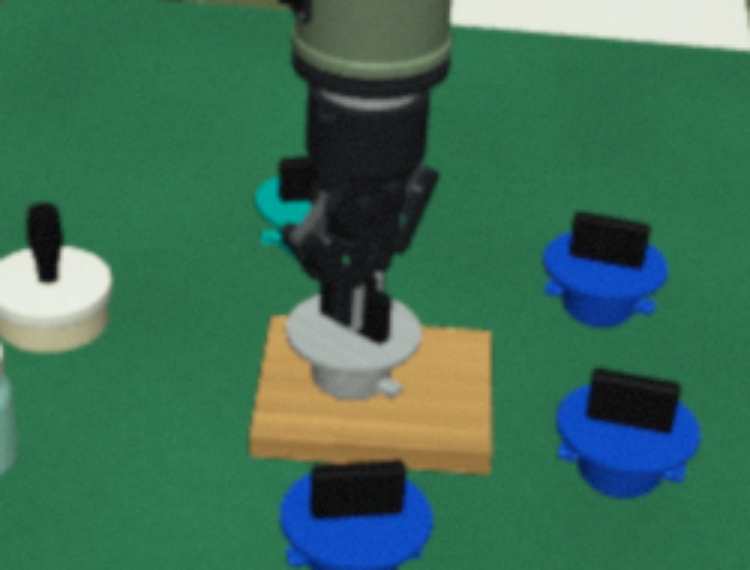

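Emit:
{"method": "servo_tool", "body": {"targets": [[[0,0,-0.1],0],[[0,0,-0.2],0],[[0,0,-0.4],0],[[0,0,-0.5],0],[[0,0,-0.5],0],[[0,0,-0.5],0],[[0,0,-0.5],0],[[0,0,-0.5],0],[[0,0,-0.2],0],[[0,0,0],0]]}}

```text
clock: 6.5
position: [0.512, -0.1507, 0.2401]
tool_rot: [3.141, 0.001, 2.547]
force: [-0.5, -0.4, -3.4]
grip_width: 0.0115
```

```bash
python3 - <<'E'
from h import *
go(.5055,.205,.22,239.7)
s=bot.grab_frame('side');cv2.imwrite('pics/s3.png',s)
E
```

```text
t 6.5 pos [ 0.512  -0.1507  0.2401] rpy [1.7998e+02 4.0000e-02 1.4596e+02] F [-0.5 -0.4 -3.4] M [0.04 0.04 0.01] w 0.0115
tool shift units [4.091 5.822 0.401] turn units -18.749
```

View pics/s3.png

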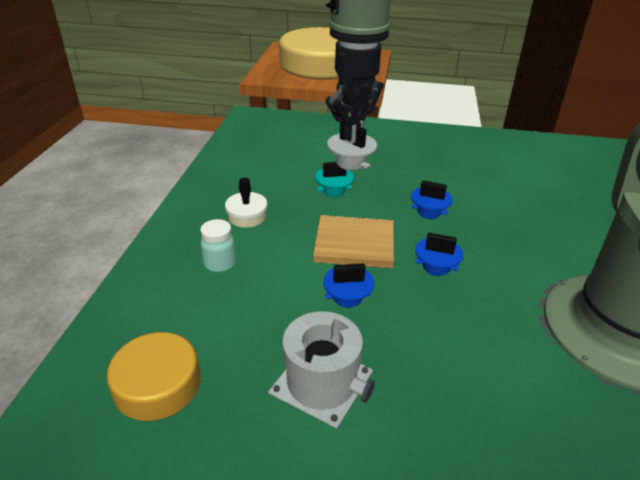

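The lid is lifted, at about (352,150) in the side view. Next: across to the pot, then turn.

Emit:
{"method": "servo_tool", "body": {"targets": [[[0.2,0.29,0],0],[[0.4,0.58,0],0],[[0.41,0.58,0],0],[[0.41,0.58,0],0],[[0.41,0.58,0],0],[[0.41,0.58,0],0],[[0.41,0.58,0],0],[[0.41,0.58,0],0],[[0.41,0.58,0],0],[[0.41,0.58,0],0],[[0.21,0.31,0],0],[[0,0,0],0]]}}

```text
clock: 8.05
position: [0.5048, 0.206, 0.2391]
tool_rot: [-3.141, -0.001, 2.549]
force: [-0.2, -0.4, -1.8]
grip_width: 0.0111
```

Emit:
{"method": "servo_tool", "body": {"targets": [[[0,0,0],-0.75],[[0,0,0],-1],[[0,0,0],-1],[[0,0,0],-1],[[0,0,0],-1],[[0,0,0],-1],[[0,0,0],-1],[[0,0,0],-1],[[0,0,0],-1],[[0,0,0],-1],[[0,0,0],-1],[[0,0,0],-1]]}}

```text
clock: 9.55
position: [0.5055, 0.2034, 0.2395]
tool_rot: [-3.141, -0.001, -2.709]
force: [-0.3, -0.6, -2.8]
grip_width: 0.0113
```

Emit:
{"method": "servo_tool", "body": {"targets": [[[0,0,0],-1],[[0,0,0],-1],[[0,0,0],-1],[[0,0,0],-1],[[0,0,0],-1],[[0,0,0],-1],[[0,0,0],-1],[[0,0,0],0],[[0,0,0],0]]}}

```text
clock: 10.68
position: [0.5055, 0.2042, 0.2397]
tool_rot: [-3.142, -0.0, -2.103]
force: [-0.0, 0.2, -2.3]
grip_width: 0.0111
```

```bash
python3 - <<'E'
from h import *
go(.5055,.205,.18,239.7);print(bot.observe()["qpos"].round(2))
for n in('side','top'):
  s=bot.grab_frame(n);cv2.imwrite(f'pics/{n}4.png',s)
s=cv2.imread('pics/side4.png');t=cv2.imread('pics/top4.png')
cv2.imwrite('pics/c4.png',np.hstack([cv2.resize(s[230:430,240:400],(480,600)),cv2.resize(t[200:320,130:194],(320,600))]))
E
```

```text
t 10.675 pos [0.5055 0.2042 0.2397] rpy [-1.8000e+02 -2.0000e-02 -1.2047e+02] F [-0.   0.2 -2.3] M [-0.01 -0.04  0.01] w 0.0111
tool shift units [-0.014  0.008  1.194] turn units -0.033
[-0.35  0.39 -0.19  1.8   0.09  0.96  2.03]
```

View pics/side4.png

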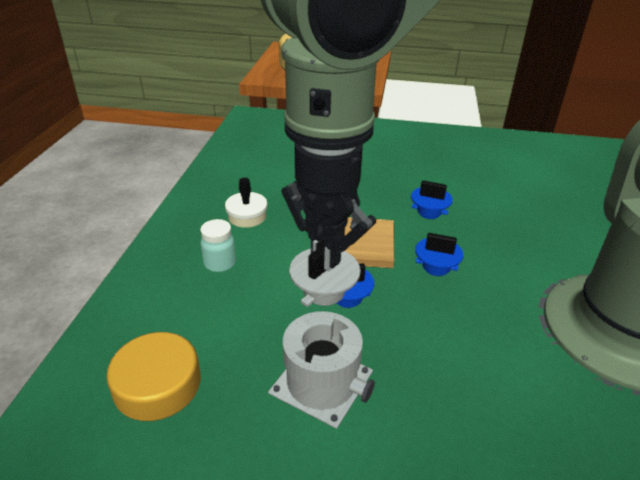

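View pics/top4.png

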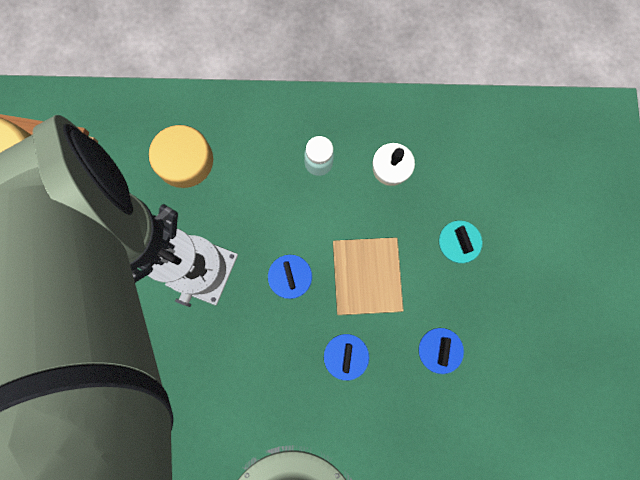

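View pics/l4.png

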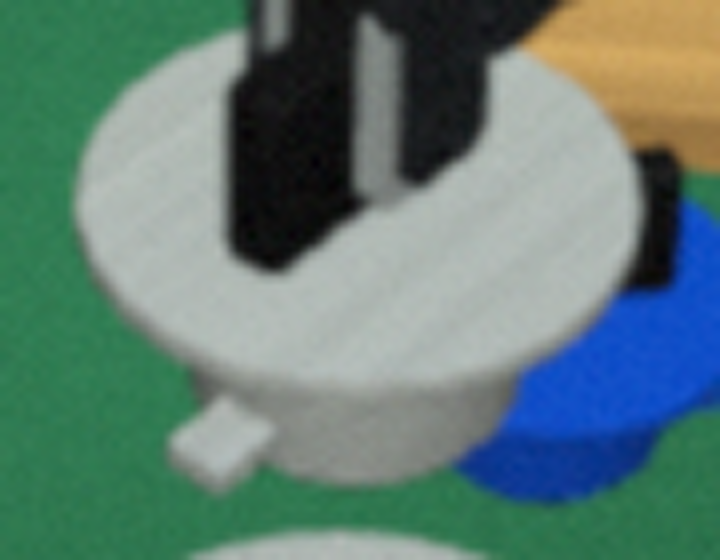

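Emit:
{"method": "servo_tool", "body": {"targets": [[[0,0,0.2],0],[[0,0,0.35],0],[[0,0,0.4],0],[[0,0,0.35],0],[[0,0,0.2],0],[[0,0,0],0],[[0,0,0],0]]}}

```text
clock: 11.65
position: [0.5057, 0.205, 0.1653]
tool_rot: [-3.141, 0.001, -2.1]
force: [0.5, 0.3, -2.8]
grip_width: 0.0108
```

```bash
python3 - <<'E'
from h import *
go(.5055,.205,.15,239.7);print(bot.observe()["qpos"].round(2))
for n in('side','top'):
  s=bot.grab_frame(n);cv2.imwrite(f'pics/{n}5.png',s)
s=cv2.imread('pics/side5.png');t=cv2.imread('pics/top5.png')
cv2.imwrite('pics/s5z.png',cv2.resize(s[265:415,260:390],None,fx=4,fy=4,interpolation=cv2.INTER_CUBIC))
cv2.imwrite('pics/t5z.png',cv2.resize(t[215:310,140:240],None,fx=6,fy=6,interpolation=cv2.INTER_CUBIC))
E
TN=top5.png SN=side5.png python3 - <<'E'
from m import *
p0=bot.observe()["position"]
for dz in(-.006,-.008,-.010):
  z=p0[2]+dz
  for n in('side','top'):
    e,p,r=rim(n,p0[:2],.046,z,None,4);print(n,z,circ(n,p,z),len(p),r)
E
```

```text
t 11.65 pos [0.5057 0.205  0.1653] rpy [-1.7998e+02  3.0000e-02 -1.2030e+02] F [ 0.5  0.3 -2.8] M [-0.04  0.02 -0.01] w 0.0108
tool shift units [0.003 0.004 0.305] turn units -0.001
[-0.36  0.48 -0.18  1.87  0.12  0.8   2.01]
side 0.15937517664332124 (array([0.50501671, 0.20817685]), np.float64(0.045920373059304805)) 58 0.17552930484570528
top 0.15937517664332124 (array([0.50619126, 0.20892034]), np.float64(0.04874605422529164)) 55 0.7609068985554457
side 0.15737517664332124 (array([0.50550688, 0.20616171]), np.float64(0.04602037067453994)) 60 0.18251415208192043
top 0.15737517664332124 (array([0.50544571, 0.2089328 ]), np.float64(0.047617611639808564)) 31 0.3030095275065943
side 0.15537517664332123 (array([0.50568515, 0.20438108]), np.float64(0.04623212038423812)) 55 0.134412630134402
top 0.15537517664332123 (array([0.50661341, 0.2098985 ]), np.float64(0.048375240191795524)) 35 0.3184073575039469
```

View pics/s5z.png

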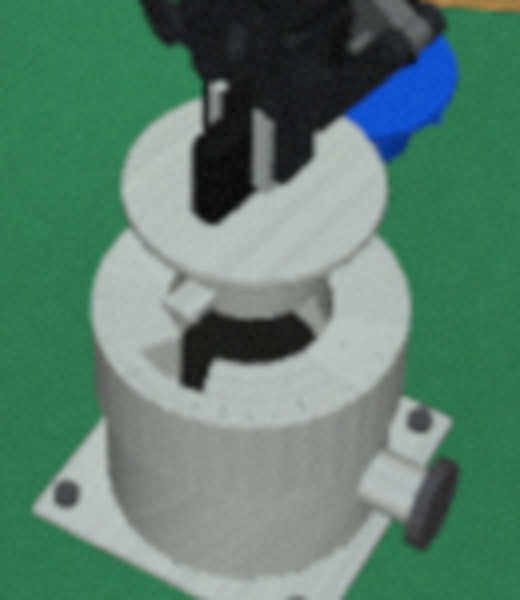

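View pics/t5z.png

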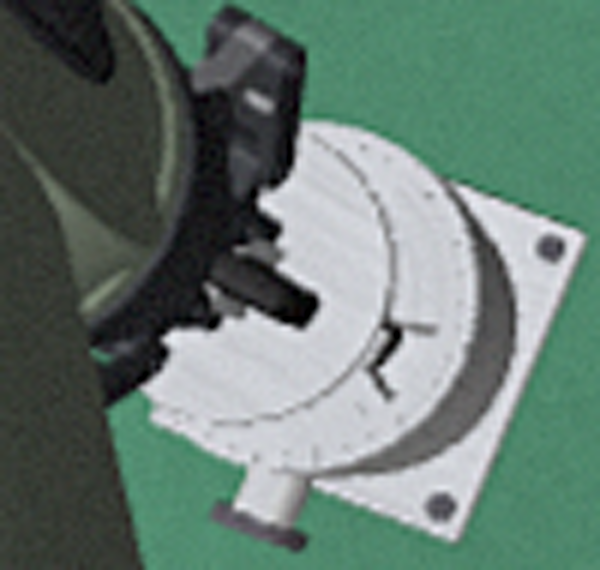

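```bash
python3 - <<'E'
from h import *
from scipy.optimize import least_squares
P=[(365,175),(383,212),(394,262),(390,310),(365,356),(342,380),(302,406),(255,421),(210,424)]
for z in(.1593,.1573,.1553):
  Q=np.array([onz('top',((u+.5)/6-.5+140,(v+.5)/6-.5+215),z)[:2] for u,v in P])
  r=least_squares(lambda c:np.hypot(*(Q-c).T)-.046,[.505,.205]);print(z,r.x,r.fun.round(4))
E
```

```text
0.1593 [0.50481675 0.20542929] [ 0.0006 -0.0004 -0.0002  0.0006  0.     -0.0003 -0.0005 -0.0002  0.0009]
0.1573 [0.50500557 0.20590184] [ 0.0007 -0.0003 -0.0002  0.0006  0.     -0.0003 -0.0005 -0.0001  0.001 ]
0.1553 [0.50519439 0.20637439] [ 0.0007 -0.0003 -0.0002  0.0006 -0.     -0.0004 -0.0005 -0.0001  0.0011]
```

Emit:
{"method": "servo_tool", "body": {"targets": [[[0.01,0,0.1],0],[[0,0,0.1],0],[[0,0,0.08],0],[[0,0,0],0]]}}

```text
clock: 12.25
position: [0.505, 0.2044, 0.1504]
tool_rot: [3.141, -0.001, -2.1]
force: [-0.2, -0.2, -2.4]
grip_width: 0.011
```

Emit:
{"method": "servo_tool", "body": {"targets": [[[0,0,0.04],0],[[0,0,0.04],0],[[0,0,0.04],0],[[0,0,0],0]]}}

```text
clock: 12.75
position: [0.5051, 0.2044, 0.1446]
tool_rot: [3.141, -0.0, -2.1]
force: [-1.0, -0.2, -2.8]
grip_width: 0.0113
```

Emit:
{"method": "servo_tool", "body": {"targets": [[[0,0,0.03],0],[[0,0,0.03],0],[[0,0,0.03],0],[[0,0,0],0]]}}

```text
clock: 13.25
position: [0.5052, 0.2044, 0.1402]
tool_rot: [3.142, -0.0, -2.1]
force: [0.3, 0.1, -3.6]
grip_width: 0.0111
```

Emit:
{"method": "servo_tool", "body": {"targets": [[[0,0,0.03],0],[[0,0,0.03],0],[[0,0,0.03],0],[[0,0,0],0]]}}

```text
clock: 13.75
position: [0.5051, 0.2044, 0.1357]
tool_rot: [3.141, -0.0, -2.1]
force: [0.2, 0.7, -2.0]
grip_width: 0.0113
```

```bash
python3 - <<'E'
from h import *
go(.5055,.205,.12,239.7)
s=bot.grab_frame('side');t=bot.grab_frame('top')
cv2.imwrite('pics/s6z.png',np.hstack([cv2.resize(s[275:405,260:390],(400,400),interpolation=cv2.INTER_CUBIC),cv2.resize(t[215:315,140:240],(400,400),interpolation=cv2.INTER_CUBIC)]))
E
```

```text
t 13.75 pos [0.5051 0.2044 0.1357] rpy [ 1.7999e+02 -1.0000e-02 -1.2030e+02] F [ 0.2  0.7 -2. ] M [ 0.01  0.02 -0.04] w 0.0113
tool shift units [-0.013 -0.001  0.313] turn units 0.0
```

View pics/s6z.png

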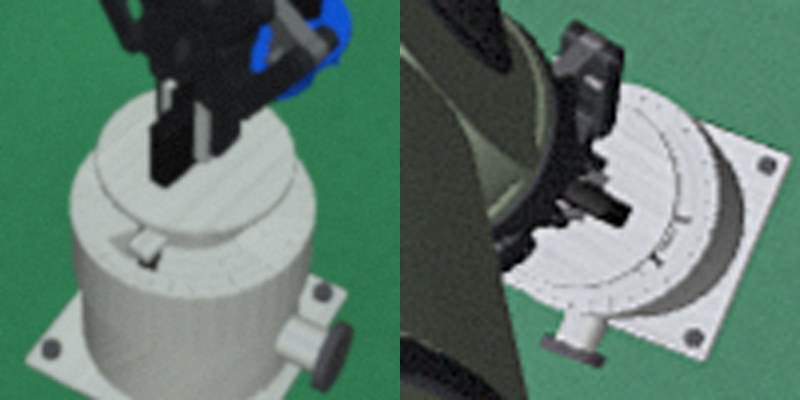

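The near lug (crop (148,245)) sits centred in its slot, with clear gaps on both sides, and no force shows yet. Going on down.

Emit:
{"method": "servo_tool", "body": {"targets": [[[0,0,0.03],0],[[0,0,0.03],0],[[0,0,0.03],0],[[0,0,0],0]]}}

```text
clock: 14.35
position: [0.5051, 0.2044, 0.1312]
tool_rot: [3.141, -0.0, -2.1]
force: [1.4, -0.2, -2.5]
grip_width: 0.011
```

Emit:
{"method": "servo_tool", "body": {"targets": [[[0,0,0.03],0],[[0,0,0.03],0],[[0,0,0.03],0],[[0,0,0],0]]}}

```text
clock: 14.85
position: [0.5051, 0.2044, 0.1266]
tool_rot: [3.141, -0.0, -2.1]
force: [-0.2, -0.4, -1.6]
grip_width: 0.0115
```

Emit:
{"method": "servo_tool", "body": {"targets": [[[0,0,0.02],0],[[0,0,0.02],0],[[0,0,0],0]]}}

```text
clock: 15.22
position: [0.5051, 0.2044, 0.1247]
tool_rot: [3.141, -0.0, -2.1]
force: [-0.5, 0.3, -1.9]
grip_width: 0.0113
```

Emit:
{"method": "servo_tool", "body": {"targets": [[[0,0,0.02],0],[[0,0,0.02],0],[[0,0,0],0]]}}

```text
clock: 15.6
position: [0.5051, 0.2044, 0.1227]
tool_rot: [3.142, -0.0, -2.1]
force: [-0.7, -0.2, -2.2]
grip_width: 0.0111
```

Emit:
{"method": "servo_tool", "body": {"targets": [[[0,0,0.02],0],[[0,0,0.02],0],[[0,0,0],0]]}}

```text
clock: 15.98
position: [0.5051, 0.2044, 0.1207]
tool_rot: [3.141, -0.0, -2.1]
force: [-0.8, 0.2, -2.8]
grip_width: 0.0111
```

Emit:
{"method": "servo_tool", "body": {"targets": [[[0,0,0.02],0],[[0,0,0],0]]}}

```text
clock: 16.23
position: [0.5052, 0.2044, 0.1197]
tool_rot: [3.142, -0.0, -2.1]
force: [-0.2, -0.2, -2.0]
grip_width: 0.0113
```

Emit:
{"method": "servo_tool", "body": {"targets": [[[0,0,0.02],0],[[0,0,0],0]]}}

```text
clock: 16.48
position: [0.5051, 0.2044, 0.1187]
tool_rot: [3.142, -0.0, -2.1]
force: [0.2, 0.4, -2.4]
grip_width: 0.0111
```

Emit:
{"method": "servo_tool", "body": {"targets": [[[0,0,0.02],0],[[0,0,0],0]]}}

```text
clock: 16.73
position: [0.5052, 0.2044, 0.1177]
tool_rot: [3.142, -0.0, -2.1]
force: [0.1, -0.1, -2.8]
grip_width: 0.011
```

Emit:
{"method": "servo_tool", "body": {"targets": [[[0,0,0.02],0],[[0,0,0],0]]}}

```text
clock: 16.98
position: [0.5053, 0.2045, 0.1169]
tool_rot: [-3.141, 0.0, -2.1]
force: [-0.1, -0.1, 0.2]
grip_width: 0.0111
```

Emit:
{"method": "servo_tool", "body": {"targets": [[[0,0,0.02],0],[[0,0,0],0]]}}

```text
clock: 17.23
position: [0.5052, 0.2045, 0.1158]
tool_rot: [-3.142, 0.0, -2.1]
force: [-0.5, -0.3, 2.0]
grip_width: 0.0115
```

Seal contact is at TCP z about 0.1171. I'll press to about 0.1104, where Fz should read about +8.5 N.

Emit:
{"method": "servo_tool", "body": {"targets": [[[0,0,0.02],0],[[0,0,0.02],0],[[0,0,0],0]]}}

```text
clock: 17.6
position: [0.5053, 0.2045, 0.1138]
tool_rot: [-3.142, 0.0, -2.1]
force: [-1.0, -1.2, 4.0]
grip_width: 0.0106
```

Emit:
{"method": "servo_tool", "body": {"targets": [[[0,0,0.02],0],[[0,0,0.02],0],[[0,0,0],0]]}}

```text
clock: 17.98
position: [0.5052, 0.2045, 0.1118]
tool_rot: [-3.141, 0.0, -2.1]
force: [-1.7, -1.1, 5.9]
grip_width: 0.0112
```

Emit:
{"method": "servo_tool", "body": {"targets": [[[0,0,0.02],0],[[0,0,0],0],[[0,0,0],0]]}}

```text
clock: 18.35
position: [0.5053, 0.2045, 0.1109]
tool_rot: [-3.141, 0.0, -2.1]
force: [-3.1, 0.3, 6.6]
grip_width: 0.0112
```

Emit:
{"method": "servo_tool", "body": {"targets": [[[0,0,0.014],0],[[0,0,0],0],[[0,0,0],0]]}}

```text
clock: 18.73
position: [0.5053, 0.2045, 0.1103]
tool_rot: [-3.141, 0.0, -2.1]
force: [-2.4, -0.3, 8.4]
grip_width: 0.0114
```

Emit:
{"method": "servo_tool", "body": {"targets": [[[0,0,0],0.3],[[0,0,0],0.3],[[0,0,0],0.3],[[0,0,0],0]]}}

```text
clock: 19.23
position: [0.5056, 0.2047, 0.1104]
tool_rot: [-3.141, 0.001, -2.178]
force: [-0.5, 0.0, 8.0]
grip_width: 0.011
```

```bash
python3 - <<'E'
from h import *
go(.5052,.2045,.1103,-20.3)
E
```

```text
t 19.225 pos [0.5056 0.2047 0.1104] rpy [-1.7997e+02  5.0000e-02 -1.2482e+02] F [-0.5  0.   8. ] M [0.02 0.07 0.03] w 0.011
tool shift units [0.007 0.004 0.002] turn units -20.904
```

Emit:
{"method": "servo_tool", "body": {"targets": [[[0,0,0],0.3],[[0,0,0],0.3],[[0,0,0],0.3],[[0,0,0],0]]}}

```text
clock: 19.73
position: [0.5057, 0.2047, 0.1104]
tool_rot: [-3.141, 0.001, -2.257]
force: [-0.8, 0.1, 7.6]
grip_width: 0.0108
```

```bash
python3 - <<'E'
from h import *
go(.5052,.2045,.1103,-20.3)
E
```

```text
t 19.725 pos [0.5057 0.2047 0.1104] rpy [-1.7997e+02  6.0000e-02 -1.2932e+02] F [-0.8  0.1  7.6] M [ 0.07 -0.    0.02] w 0.0108
tool shift units [0.009 0.005 0.002] turn units -21.804
```

Emit:
{"method": "servo_tool", "body": {"targets": [[[0,0,0],0.3],[[0,0,0],0.3],[[0,0,0],0.3],[[0,0,0],0]]}}

```text
clock: 20.23
position: [0.5057, 0.2048, 0.1104]
tool_rot: [-3.141, 0.001, -2.336]
force: [-0.5, -0.0, 8.1]
grip_width: 0.0109
```

```bash
python3 - <<'E'
from h import *
go(.5052,.2045,.1103,-20.3)
E
```

```text
t 20.225 pos [0.5057 0.2048 0.1104] rpy [-1.7997e+02  7.0000e-02 -1.3381e+02] F [-0.5 -0.   8.1] M [ 0.05 -0.08  0.02] w 0.0109
tool shift units [0.011 0.003 0.003] turn units -22.703
```

Emit:
{"method": "servo_tool", "body": {"targets": [[[0,0,0],0.5],[[0,0,0],0.5],[[0,0,0],0.5],[[0,0,0],0.5],[[0,0,0],0.5],[[0,0,0],0.5],[[0,0,0],0]]}}

```text
clock: 21.1
position: [0.5057, 0.2047, 0.1104]
tool_rot: [-3.141, 0.001, -2.598]
force: [0.8, 0.5, 7.8]
grip_width: 0.0109
```

```bash
python3 - <<'E'
from h import *
go(.5053,.2045,.1103,159.7)
s=bot.grab_frame('side');cv2.imwrite('pics/s7z.png',cv2.resize(s[275:405,260:390],(600,600),interpolation=cv2.INTER_CUBIC))
E
```

```text
t 21.1 pos [0.5057 0.2047 0.1104] rpy [-1.7999e+02  8.0000e-02 -1.4883e+02] F [0.8 0.5 7.8] M [-0.05 -0.08  0.  ] w 0.0109
tool shift units [0.01  0.001 0.003] turn units 10.293
```

View pics/s7z.png

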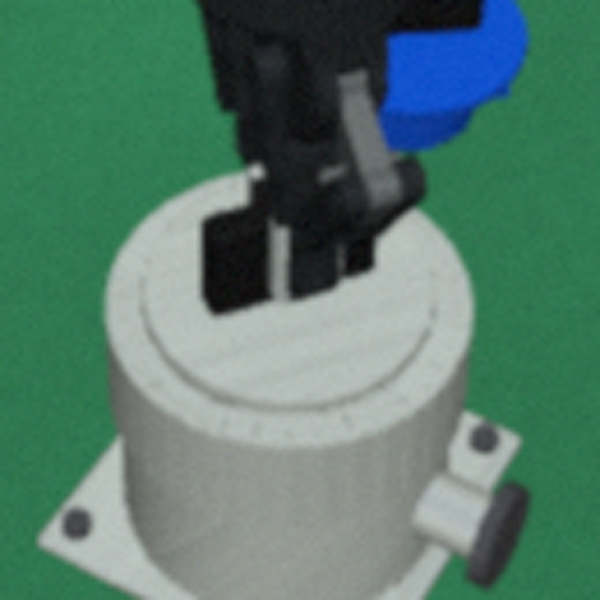

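The bar has turned with the tool: it lies along crop (205,300) to (375,265), and the flange is down on the collar. Carrying on.

Emit:
{"method": "servo_tool", "body": {"targets": [[[0,0,0],0.5],[[0,0,0],0.5],[[0,0,0],0.5],[[0,0,0],0.5],[[0,0,0],0.5],[[0,0,0],0.5],[[0,0,0],0.5],[[0,0,0],0.5],[[0,0,0],0]]}}

```text
clock: 22.28
position: [0.5058, 0.2047, 0.1105]
tool_rot: [3.141, 0.001, -2.947]
force: [0.7, -0.5, 7.7]
grip_width: 0.011
```

Emit:
{"method": "servo_tool", "body": {"targets": [[[0,0,0],0.5],[[0,0,0],0.5],[[0,0,0],0.5],[[0,0,0],0.5],[[0,0,0],0.5],[[0,0,0],0.5],[[0,0,0],0.5],[[0,0,0],0.5],[[0,0,0],0.5],[[0,0,0],0]]}}

```text
clock: 23.52
position: [0.5057, 0.2047, 0.1104]
tool_rot: [3.141, 0.001, 2.944]
force: [0.9, -0.5, 8.8]
grip_width: 0.0112
```

```bash
python3 - <<'E'
from h import *
go(.5053,.2045,.1103,159.7)
E
```

```text
t 23.525 pos [0.5057 0.2047 0.1104] rpy [1.7997e+02 6.0000e-02 1.6867e+02] F [ 0.9 -0.5  8.8] M [-0.14 -0.09 -0.04] w 0.0112
tool shift units [ 0.008 -0.005  0.003] turn units 1.794
```

Emit:
{"method": "servo_tool", "body": {"targets": [[[0,0,0],0.3],[[0,0,0],0.3],[[0,0,0],0.3],[[0,0,0],0.3],[[0,0,0],0.3],[[0,0,0],0.3],[[0,0,0],0]]}}

```text
clock: 24.4
position: [0.5058, 0.2046, 0.1104]
tool_rot: [3.141, 0.001, 2.787]
force: [-0.2, 0.8, 7.6]
grip_width: 0.0113
```

```bash
python3 - <<'E'
from h import *
go(.5053,.2045,.1103,159.7)
E
```

```text
t 24.4 pos [0.5058 0.2046 0.1104] rpy [1.7996e+02 6.0000e-02 1.5968e+02] F [-0.2  0.8  7.6] M [-0.09 -0.06  0.  ] w 0.0113
tool shift units [ 0.008 -0.005  0.003] turn units -0.004
```

Emit:
{"method": "servo_tool", "body": {"targets": [[[0,0,0],0.2],[[0,0,0],0.2],[[0,0,0],0]]}}

```text
clock: 24.78
position: [0.5058, 0.2046, 0.1104]
tool_rot: [3.141, 0.001, 2.752]
force: [0.4, 0.3, 8.2]
grip_width: 0.0114
```

```bash
python3 - <<'E'
from h import *
go(.5053,.2045,.1103,159.7)
E
```

```text
t 24.775 pos [0.5058 0.2046 0.1104] rpy [1.7995e+02 6.0000e-02 1.5769e+02] F [0.4 0.3 8.2] M [-0.14 -0.07  0.04] w 0.0114
tool shift units [ 0.008 -0.006  0.003] turn units -0.402
```

Emit:
{"method": "servo_tool", "body": {"targets": [[[0,0,0],0.2],[[0,0,0],0.1],[[0,0,0],0]]}}

```text
clock: 25.15
position: [0.5058, 0.2046, 0.1104]
tool_rot: [3.141, 0.001, 2.726]
force: [-0.3, -0.5, 8.3]
grip_width: 0.011
```

```bash
python3 - <<'E'
from h import *
go(.5053,.2045,.1103,159.7)
E
```

```text
t 25.15 pos [0.5058 0.2046 0.1104] rpy [1.7995e+02 6.0000e-02 1.5620e+02] F [-0.3 -0.5  8.3] M [-0.14 -0.07  0.06] w 0.011
tool shift units [ 0.008 -0.006  0.003] turn units -0.7
```

Emit:
{"method": "servo_tool", "body": {"targets": [[[0,0,0],0.15],[[0,0,0],0]]}}

```text
clock: 25.4
position: [0.5057, 0.2046, 0.1104]
tool_rot: [3.141, 0.001, 2.713]
force: [0.3, 0.8, 7.7]
grip_width: 0.0111
```

```bash
python3 - <<'E'
from h import *
go(.5053,.2045,.1103,159.7)
E
```

```text
t 25.4 pos [0.5057 0.2046 0.1104] rpy [1.7995e+02 5.0000e-02 1.5545e+02] F [0.3 0.8 7.7] M [-0.19 -0.1   0.03] w 0.0111
tool shift units [ 0.007 -0.005  0.002] turn units -0.851
```

Emit:
{"method": "servo_tool", "body": {"targets": [[[0,0,0],0.15],[[0,0,0],0]]}}

```text
clock: 25.65
position: [0.5058, 0.2046, 0.1105]
tool_rot: [3.141, 0.001, 2.7]
force: [-0.0, 0.6, 7.8]
grip_width: 0.011
```

```bash
python3 - <<'E'
from h import *
go(.5053,.2045,.1103,159.7)
E
```

```text
t 25.65 pos [0.5058 0.2046 0.1105] rpy [1.7995e+02 6.0000e-02 1.5470e+02] F [-0.   0.6  7.8] M [-0.07 -0.05  0.06] w 0.011
tool shift units [ 0.008 -0.007  0.003] turn units -1.001
```

Emit:
{"method": "servo_tool", "body": {"targets": [[[0,0,0],0.15],[[0,0,0],0]]}}

```text
clock: 25.9
position: [0.5059, 0.2047, 0.1105]
tool_rot: [3.14, 0.001, 2.687]
force: [0.8, -0.1, 6.7]
grip_width: 0.0111
```

```bash
python3 - <<'E'
from h import *
go(.5053,.2045,.1103,159.7)
E
```

```text
t 25.9 pos [0.5059 0.2047 0.1105] rpy [1.7993e+02 7.0000e-02 1.5396e+02] F [ 0.8 -0.1  6.7] M [ 0.04 -0.24  0.25] w 0.0111
tool shift units [ 0.009 -0.01   0.004] turn units -1.148
```

Emit:
{"method": "servo_tool", "body": {"targets": [[[0,0,0],0.15],[[0,0,0],0]]}}

```text
clock: 26.15
position: [0.5059, 0.2048, 0.1105]
tool_rot: [3.14, 0.001, 2.674]
force: [2.3, 1.0, 6.4]
grip_width: 0.0109
```

```bash
python3 - <<'E'
from h import *
go(.5053,.2045,.1103,159.7)
s=bot.grab_frame('side');t=bot.grab_frame('top')
cv2.imwrite('pics/side8.png',s);cv2.imwrite('pics/top8.png',t)
cv2.imwrite('pics/s8z.png',cv2.resize(s[275:405,260:390],(600,600),interpolation=cv2.INTER_CUBIC))
E
```

```text
t 26.15 pos [0.5059 0.2048 0.1105] rpy [1.7993e+02 7.0000e-02 1.5323e+02] F [2.3 1.  6.4] M [ 0.1  -0.3   0.45] w 0.0109
tool shift units [ 0.009 -0.011  0.004] turn units -1.294
```

View pics/s8z.png

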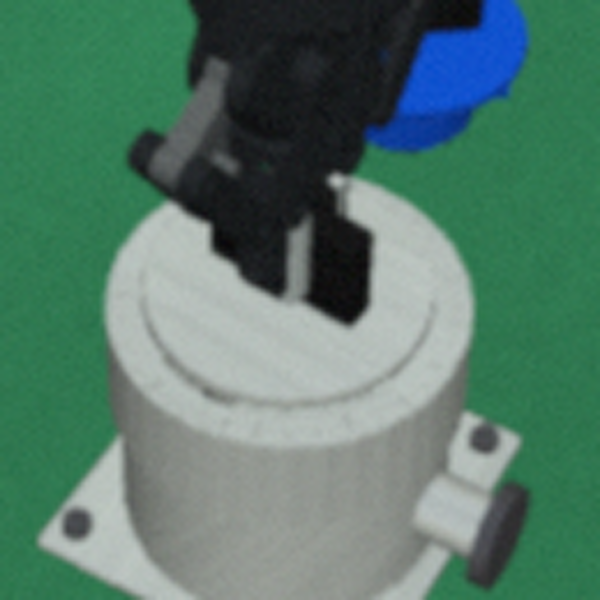

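The stop is clearly felt: Mz rose to 0.45 N m, about 86° from entry. I'll back off to the notch centre and let it rise.

Emit:
{"method": "servo_tool", "body": {"targets": [[[0,0,0],-0.4],[[0,0,0],-0.4],[[0,0,0],-0.3],[[0,0,0],0],[[0,0,-0.02],0],[[0,0,-0.02],0],[[0,0,0],0]]}}

```text
clock: 27.12
position: [0.5057, 0.2047, 0.1124]
tool_rot: [3.141, 0.001, 2.77]
force: [0.6, -0.6, 5.4]
grip_width: 0.0109
```

```bash
python3 - <<'E'
from h import *
go(.5055,.2045,.1141,159.3)
E
```

```text
t 27.125 pos [0.5057 0.2047 0.1124] rpy [1.7996e+02 5.0000e-02 1.5871e+02] F [ 0.6 -0.6  5.4] M [ 0.01 -0.12 -0.02] w 0.0109
tool shift units [ 0.002 -0.004 -0.035] turn units -0.118
```

Emit:
{"method": "servo_tool", "body": {"targets": [[[0,0,-0.02],0],[[0,0,0],0]]}}

```text
clock: 27.38
position: [0.5056, 0.2046, 0.1133]
tool_rot: [3.141, 0.001, 2.77]
force: [1.4, 1.1, 4.5]
grip_width: 0.0112
```

Emit:
{"method": "servo_tool", "body": {"targets": [[[0,0,-0.012],0],[[0,0,0],0]]}}

```text
clock: 27.62
position: [0.5055, 0.2046, 0.1138]
tool_rot: [3.141, 0.001, 2.77]
force: [3.4, 0.8, 4.4]
grip_width: 0.0113
```

Emit:
{"method": "servo_tool", "body": {"targets": [[[0,0,-0.008],0],[[0,0,0],0]]}}

```text
clock: 27.88
position: [0.5054, 0.2045, 0.1139]
tool_rot: [3.141, 0.0, 2.77]
force: [5.7, 1.9, -3.3]
grip_width: 0.0112
```

It rose about 3 mm and met the notch roof at 0.1139, as expected. I'll ease off slightly, release and retreat.

Emit:
{"method": "servo_tool", "body": {"targets": [[[0,0,0.005],0],[[0,0,0],0]]}}

```text
clock: 28.12
position: [0.5054, 0.2045, 0.1139]
tool_rot: [3.141, 0.0, 2.77]
force: [3.4, 1.8, 1.5]
grip_width: 0.011
```

Emit:
{"method": "servo_tool", "body": {"targets": [[[0,0,0],0],[[0,0,0],0],[[0,0,0],0],[[0,0,0],0],[[0,0,0],0]], "gripper": 0}}

```text
clock: 28.75
position: [0.5052, 0.2044, 0.1138]
tool_rot: [-3.142, -0.0, 2.77]
force: [-1.0, -0.1, 0.5]
grip_width: 0.0428
```

Emit:
{"method": "servo_tool", "body": {"targets": [[[0,0,-0.1],0],[[0,0,-0.3],0],[[0,0,-0.5],0],[[0,0,-0.5],0],[[0,0,-0.5],0],[[0,0,-0.5],0],[[0,0,-0.5],0],[[0,0,0],0],[[0,0,0],0]]}}

```text
clock: 29.88
position: [0.505, 0.2044, 0.259]
tool_rot: [3.141, -0.0, 2.77]
force: [-0.2, 0.4, -0.1]
grip_width: 0.0426
```

```bash
python3 - <<'E'
from h import *
go(.5,.3,.25)
s=bot.grab_frame('side');t=bot.grab_frame('top')
cv2.imwrite('pics/side9.png',s);cv2.imwrite('pics/top9.png',t)
cv2.imwrite('pics/s9z.png',cv2.resize(s[275:405,260:390],(600,600),interpolation=cv2.INTER_CUBIC))
E
```

```text
t 29.875 pos [0.505  0.2044 0.259 ] rpy [179.99  -0.   158.71] F [-0.2  0.4 -0.1] M [ 0.06 -0.04 -0.  ] w 0.0426
tool shift units [0.787 1.745 0.18 ] turn units None
```

View pics/s9z.png

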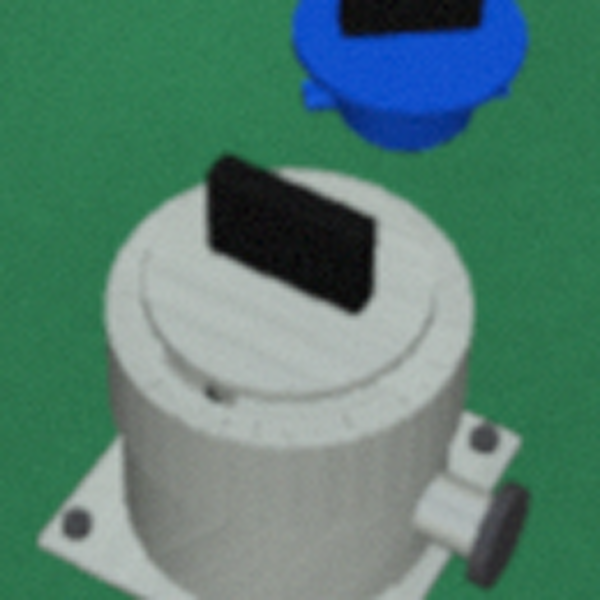

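View pics/side9.png

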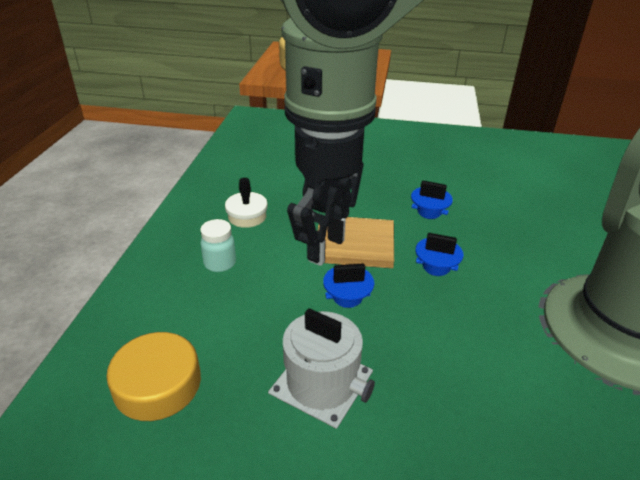

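```bash
SN=side9.png python3 - <<'E'
from m import *
# bar top edge ends in side crop (scale 600/130)
k=600/130
f=lambda u,v:((u+.5)/k-.5+260,(v+.5)/k-.5+275)
A=onz('side',f(212,250),.106);B=onz('side',f(358,312),.106);d=A-B
print('bar yaw',np.degrees(np.arctan2(d[1],d[0])),np.hypot(*d[:2]))
for z in(.102,.106):
  e,p,r=rim('side',(.5055,.2045),.046,z,None,3);print(z,circ('side',p,z),len(p),r)
print(bot.observe()['clock']);bot.job_done()
E
```

```text
bar yaw -19.329222556205146 0.05195540266485561
0.102 (array([0.50772003, 0.20385287]), np.float64(0.044656207143016116)) 46 0.40273762458703466
0.106 (array([0.50600386, 0.2021823 ]), np.float64(0.04780192197528418)) 74 0.9248890356047567
29.975
the job is handed in; nothing more can be done
```

The steel lid is locked in the strainer and released. I handed the job in at about 30 s of the 72 s allowed, with the gripper about 15 cm clear of the lid.

**What I did:**
- I took the lid off the board by its bar and lowered it with the lugs centred in the entry slots.
- The seal was felt at TCP z ≈ 0.117, which puts the collar top at about 95 mm.
- I pressed about 7 mm further and turned the lid clockwise. The stop was felt about 86° after entry.
- I backed off about 5.5° to the notch centre and let the lid rise. It came up about 3.5 mm and met the notch roof at the expected height.

**Loads:** The highest tool readings were about 8.8 N while pressing, 0.45 N m at the stop (about 11 N at the lugs) and about 6–7 N at the notch roof. All are under 30 N, but force was only read at the end of each move.

**Last checks:**
- After release, the lid's bar measured −19.3°, against about −20.4° for the pot's x axis. That is within the notch play.
- In the last side view, the cheese, the brush, the jar and the blue lids in view stood where they were at the start. The turquoise lid was hidden behind the gripper.
- The last edge fit of the lid's flange was poor: 0.4 to 0.9 px scatter, with centres 2 to 3 mm off and dependent on the assumed height. It confirms nothing about centring. I relied on the felt heights and the bar angle instead.

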